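# Level the bench scale under a spirit level

## Robot

A 6-joint arm with a two-finger parallel gripper is mounted at the origin on a cart in front of the work surface, level with it; the furniture and walls round the work are solid. World frame = base frame: x ahead of the robot, y to its left, z up, the work surface at z = 0. Lengths are in m, angles in rad, forces in N, time in s.
With the tool pointing down it reaches from about 0.35 to 0.875 m from the base axis. Payload 4.2 kg.
Tool frame: the origin (TCP) lies at the very end of the fingers, on their centre line; the grasp point (between the pads) lies r.grasp_offset behind it (r.grasp_offset is the distance from the TCP to the grasp point, in m); z points along the fingers, y is the line along which they close (so a half turn about z gives the same grasp; the last joint's range is limited). The gripper opens to 87 mm and grips with 3 to 60 N. Pads are 19 mm wide; open, the fingers measure 117 mm over their backs; the gripper's body (75 mm by 190 mm) begins 51 mm behind the grasp point.
Start: joints at [1.401, 0.385, 0.008, 0, -1.194, -0.259], TCP at [0.26, 0.568, 0.223] pointing down, gripper open.
Joint ranges: [-3.14, 3.14], [-1.21, 2.06], [-1.07, 1.41], [-3.16, 2.05], [-2.99, -0.16], [-3.1, 3.1]. Speed limits (rad/s): [2.79, 2.79, 3.14, 3.14, 3.14, 3.14].

## Interface

Orientations are given as a unit quaternion [w, x, y, z].
In Python, from workcell import r, cams gives the robot as it stands. The module is installed in compiled form; this text tells all that it offers.
- The arm moves only by the tool move_arm, never from a script. Its argument "rows" is one flat list of numbers, 5 for each row, row after row: the shift along the tool's x, y, z scaled (see below), then the turn about the tool's z scaled (see below), then the opening, from 0 (shut) to 1 (fully open). In form: [dx, dy, dz, yaw, claw, dx, dy, dz, yaw, claw, ...]. A call has 1 to 5 rows; each row is the pose to reach, as a shift and turn from the pose commanded when the call began, along the tool's axes at that moment; what a row does not reach only later rows make up. The controller multiplies each number of a shift by 0.5 m and each number of a turn by pi/2 rad. A row lasts 1/8 s, in which the tool goes at most 62.5 mm and 10.7 degrees, less where a joint would pass 70% of its speed; a pose out of reach is approached as far as the arm can. A call with a number of a shift or a turn outside -1 to 1 is refused whole. A call with a gripper value outside its range is refused whole. The fingers move at their own pace and stop on an object; "grip_force" is the grip in N (left out, the last holds). Time passes only in rows, so rows that repeat a pose let the fingers close. It gives the time, the measured TCP pose, the force, the opening and the grip force at its end, in the units of the state.
- r.read_state(): the state, without advancing time (a new reading comes with each control period).
- cams.read_camera(name): name is "scene" or "top"; returns a dict with "color" (400x640x3 uint8, red, green, blue), "z_map" (400x640 float32, m along the optical axis (not along the pixel's ray), 0 where there is no reading), "mtx" (3x3 intrinsics, pixels), "T" (4x4, takes a point from camera to world coordinates). Camera axes: x right, y down, z forward; pixel columns grow to the right and rows downward; lengths in m; the calibration is good to about 2 mm. A picture is of the moment at which its call begins.
- r.sign_off(): hands the job in; it is judged then, once.
The state is a dict: "t": time; "qpos": joint angles; "joint_vel": joint speeds; "joint_efforts": joint torques, N m; "ee_pos": TCP position; "ee_rot": TCP orientation; "force": force on the tool from outside, world axes, zero at the start; "wrist_torque": the same for the moment, N m; "gripper_width": finger opening in m; "gripper_force": force on a finger pad.
Only numpy, scipy, OpenCV 4.12 (cv2) and the standard library are available. Lean on these libraries where they do the work, as an engineer would, in place of code of your own. Each camera call takes 0.05 s, during which the arm holds its last target. There are 200 camera calls.

## Task

Level the packing scale before we weigh the fruit sample: lay the yellow spirit level on the middle of the steel pan, upright and lengthwise from side to side so that it points at the black hand knob of the levelling foot, and let go of it. Then turn that knob until the bubble stands centred between the two black lines. Finish by pressing the level down onto the pan with a light, steady push, the bubble still centred, and stay there pressing so that I can tighten the lock ring; do not disturb the other things on the table.

Things in the scene. Friction and masses are not known exactly. Their poses are not given: they have to be found in the camera images.
- level: Loose pocket spirit level, yellow with black ends, 150 x 22 x 38 mm, about 0.18 kg. Origin: centre of its underside; x along its length, z up. Its sides are flat, 22 mm apart, from the underside to 31 mm up: grip across them at mid-length. It starts upright on the table to the right of the scale.
- vial (a point): Middle of the level's vial (clear green, pale bubble, two black lines), 36 mm above the underside; axes of the level. The vial lies along x in a 54 mm long window in the top. Beyond the window, 27 to 73 mm to either side, the top is flat, 38 mm above the underside, with a black thumb pad: press there on both sides at once, or evenly about the middle.
- bubble (a joint): Place of the bubble along the vial in m: 0 is centred between the lines, + is towards the level's +x end, travel +-0.0125. Bubble 11 mm long, lines 13 mm apart. It runs to the higher end, about 1 mm for each milliradian, and needs 2 s to settle. Pressing on the level shifts it by less than half a millimetre.
- pan_centre (a point): Centre of the top face of the scale's steel pan, 62 mm above the table; the pan measures 182 mm along x, 204 mm along y. x points to the sloping display strip behind the pan (90 to 150 mm along x, up to 80 mm above the table), y points to the levelling knob, z is up.
- scale: The light grey bench scale; origin on the table under the pan centre, same axes. It stays in its place, on two fixed rubber feet under its -y side and the screw foot at +y, and tilts about the line of the fixed feet, which runs along x 85 mm to the -y side.
- scale_frame: The scale's tilting part with housing, display, pan and lug. Origin on the tilt line, 12 mm above the table and 50 mm below the pan's top, 85 mm to the -y side of the pan centre; axes as for the pan centre.
- knob_grip (a point): On the axis of the levelling knob at mid-height of its grip, 93 mm above the table, 165 mm to the +y side of the pan centre, 63 mm from the pan's edge; axes of the scale, whatever the knob's angle. The knob: black knurled upright cylinder, 40 mm across, 76 to 106 mm above the table. Turning does not change its height.
- lock_ring (a point): Middle of the brass lock ring (28 mm across, 45 to 52 mm above the table) on the stem under the knob; a grey lug 46 mm wide is below it. At the start the knob side of the pan is too low, by 0.9 to 1.7 rad of knob. Turning the knob clockwise seen from above raises it: 3.8 mrad of tilt or 4 mm of bubble a radian, no slack, about 0.1 N m. It stays where it is left.
- sample_kiwi_a: Bystander: loose kiwi fruit in the cardboard tray on the left of the table. Origin under its middle.
- sample_kiwi_b: Bystander: second loose kiwi fruit in the same tray.
- secateurs: Bystander: red and white hand secateurs, 176 mm long, lying flat on the right.

How it is judged:
On the way, in this order (a step that is already met when the one before it is completed fails the run):
1. the level lies upright on the middle of the pan, lengthwise towards the knob, let go of (x of level in the frame of pan_centre between -0.05 and 0.05 m and y of level in the frame of pan_centre between -0.045 and 0.045 m and z of level in the frame of pan_centre between -0.004 and 0.004 m and angle between the x axis of level and the y axis of pan_centre, either way round below 0.21 rad and angle between level's own z axis and vertical below 0.05 rad and contact force between the fingers and level below 0.1 N and linear speed of level below 0.01 m/s), for 0.3 s.
2. the levelling knob has been turned until the bubble stands between the lines (x of level in the frame of pan_centre between -0.05 and 0.05 m and y of level in the frame of pan_centre between -0.045 and 0.045 m and z of level in the frame of pan_centre between -0.004 and 0.004 m and angle between the x axis of level and the y axis of pan_centre, either way round below 0.21 rad and angle between level's own z axis and vertical below 0.05 rad and value of joint bubble between -0.0015 and 0.0015 m and angle between pan_centre's own z axis and vertical below 0.003 rad), for 0.3 s.
At the end, for the whole second after the job is handed in: Level flat on the pan, within 50 (x) and 45 mm (y) of its centre and 0.21 rad of the line to the knob; bubble within 1.5 mm of centre, pan within 3 mrad of horizontal; the gripper presses the level so that it bears on the pan with 5 to 30 N, still doing so a second later (all of step 2 and contact force between level and scale_frame between 5 and 30 N and contact force between the fingers and level above 2 N); the arm keeps its last pose, push and grip.
It fails at once if another thing on the table is moved by more than 20 mm (distance of any of sample_kiwi_a, sample_kiwi_b, secateurs from where it was at the start of the episode above 0.02 m).
It also fails if it takes over 72 s, if anything falls off the work surface, if the arm or the gripper's body presses on something with over 40 N, if the wrist force passes 120 N, or if a joint passes its speed limit or range.

## Working session

There is one attempt and no reset: what is moved stays moved. The work goes in short steps, Python scripts to look and compute and a tool call to move; the robot and the scene stay as the last step left them, time stands still between calls to the robot, and variables do not carry over. Pictures are saved under pics/ and viewed, at most 10 in all, crops included, and the job is handed in when it is done.

Besides the shell and the picture viewer there is one more tool, called after ">>>" as a command line: name --argument value ..., lists and objects as JSON in quotes. move_arm: Moves the arm, as the interface text tells. Its arguments: {"type":"object","properties":{"rows":{"type":"array","items":{"type":"number","minimum":-1,"maximum":1}},"grip_force":{"type":"number"}},"required":["rows"]}

```bash
mkdir -p pics
cat > h.py <<'E'
import numpy as np,cv2
from workcell import r,cams
def cloud(c):
    z=c["z_map"];K=c["mtx"];v,u=np.indices(z.shape)
    p=np.stack([(u-K[0,2])/K[0,0]*z,(v-K[1,2])/K[1,1]*z,z],-1)
    w=p@c["T"][:3,:3].T+c["T"][:3,3]; w[z==0]=np.nan
    return w
def save(n,img): cv2.imwrite(f"pics/{n}.png",img[...,::-1])
E
python3 - <<'E'
from h import *
print(r.read_state(),r.grasp_offset)
for n in("scene","top"):
    c=cams.read_camera(n);save(n+"0",c["color"]);np.savez(n+"0",**c);print(c["T"].round(3).tolist(),c["mtx"].tolist())
E
```

```text
{'t': 0.0, 'qpos': array([ 1.40058985e+00,  3.85570821e-01,  6.57852226e-03, -4.99773838e-04,
       -1.19399101e+00, -2.58621981e-01]), 'joint_vel': array([-0.00084653, -0.00091459, -0.00083697, -0.00039714,  0.00102663,
        0.00022959]), 'joint_efforts': array([-4.83746098e-04, -3.90658808e+01,  1.87399828e+01,  4.21967983e+00,
        1.09997785e-02, -1.94762442e-04]), 'ee_pos': array([0.25959527, 0.56785445, 0.22143237]), 'ee_rot': array([ 1.10268775e-03,  9.77080966e-01, -2.12865064e-01, -1.83703396e-04]), 'force': array([ 0.50908224, -0.14173658, -0.37921077]), 'wrist_torque': array([ 0.02258493, -0.00172745, -0.00752798]), 'gripper_force': 0.0, 'gripper_width': 0.08720584483512045} 0.0187
[[-0.642, -0.419, 0.642, -0.569], [-0.766, 0.327, -0.553, 0.979], [0.022, -0.847, -0.531, 1.046], [0.0, 0.0, 0.0, 1.0]] [[479.05407572275135, 0.0, 316.9615438771043], [0.0, 479.05407572275135, 197.64616405153134], [0.0, 0.0, 1.0]]
[[0.023, -0.984, 0.177, 0.26], [-1.0, -0.019, 0.024, -0.012], [-0.02, -0.178, -0.984, 1.656], [0.0, 0.0, 0.0, 1.0]] [[517.4585664124792, 0.0, 323.36646517615725], [0.0, 517.4585664124792, 202.54997811723166], [0.0, 0.0, 1.0]]
```

View pics/scene0.png

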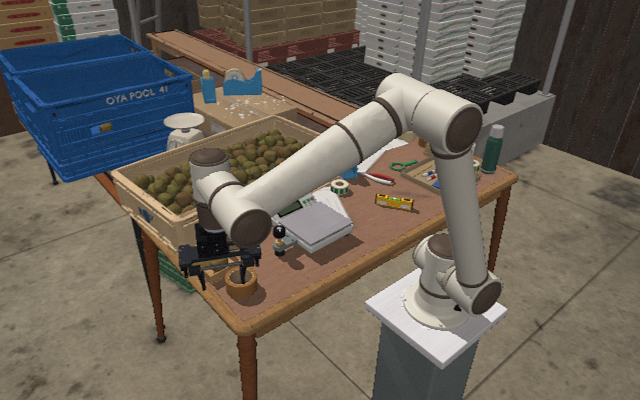

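View pics/top0.png

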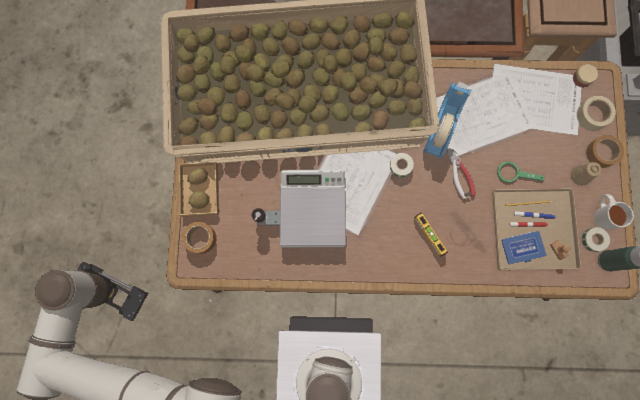

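The scene view shows the scale left of centre, with the level right of it at about (395,202). In the top view the pan spans cols 281–345 and rows 186–247, the knob is at (258,215), the level at (431,234) and the kiwis at (199,188).

Run:
```python
from h import *
for n in("top","scene"):
    c=dict(np.load(n+"0.npz"));w=cloud(c);hsv=cv2.cvtColor(c["color"],cv2.COLOR_RGB2HSV)
    roi=np.zeros(hsv.shape[:2],bool)
    if n=="top": roi[205:265,405:460]=1
    else: roi[185:220,365:425]=1
    top=roi&(w[...,2]>0.028)&(w[...,2]<0.05)
    p=w[top];v=p[:,:2];m=v.mean(0)
    rect=cv2.minAreaRect(v.astype(np.float32));print(n,"level",len(p),rect,p[:,2].mean())
    d=np.linalg.svd(v-m)[2][0];print("dir",np.degrees(np.arctan2(d[1],d[0])),m)
    if n=="top":
        pan=np.zeros_like(roi);pan[175:260,270:355]=1
        q=w[pan&(abs(w[...,2]-.062)<.008)];print("pan",cv2.minAreaRect(q[:,:2].astype(np.float32)),q.mean(0))
        k=np.zeros_like(roi);k[200:232,245:275]=1
        q=w[k&(w[...,2]>.095)&(w[...,2]<.115)];print("knob",len(q),cv2.minAreaRect(q[:,:2].astype(np.float32)),q.mean(0))
        print("table",np.nanmedian(w[255:275,290:400,2]))
a=np.load("top0.npz")["color"][130:290,170:490];b=np.load("scene0.npz")["color"][165:275,250:430]
A=cv2.resize(a,(800,400),interpolation=2);save("crop0",A)
save("crop1",cv2.resize(b,(792,484),interpolation=2))
```

```text
top level 335 ((0.4592753052711487, -0.31303635239601135), (0.14866745471954346, 0.025165248662233353), 32.00556182861328) 0.03640207940334345
dir -146.87639338033497 [ 0.45975291 -0.31276393]
pan ((0.5232433676719666, 0.06016206741333008), (0.22164979577064514, 0.20378509163856506), 0.7786458134651184) [0.51425274 0.0591989  0.06161316]
knob 147 ((0.4990929663181305, 0.22459781169891357), (0.04158449172973633, 0.03821910172700882), 61.18754577636719) [0.49884232 0.22340872 0.10518004]
table -0.00031367894498934845
scene level 174 ((0.4580465853214264, -0.31050583720207214), (0.15014788508415222, 0.03410591185092926), 29.060712814331055) 0.036168061483735685
dir -146.73961515825167 [ 0.45590232 -0.30820918]
```

View pics/crop0.png

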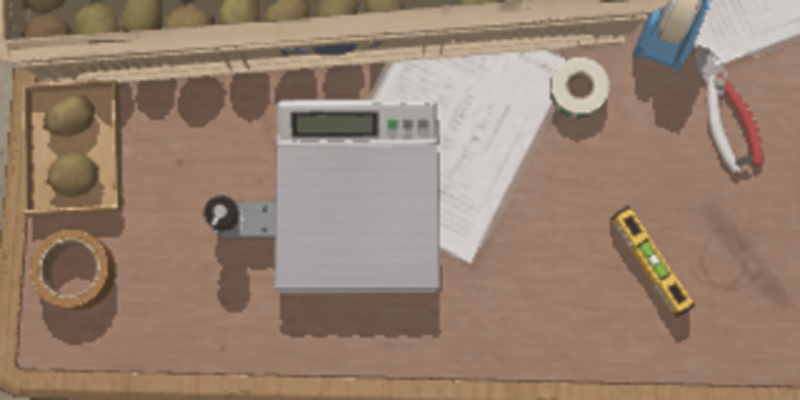

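The top crop shows the level's long axis running up-left, with the green vial at crop (653,258). The knob is at (221,213). I'll write a small motion planner and start moving.

```bash
cat >> h.py <<'E'
from scipy.spatial.transform import Rotation as R
def plan(x,y,z,yaw):
    "scaled shift/turn from the measured pose to a tool-down pose, yaw = heading of tool x (deg)"
    s=r.read_state();M=R.from_quat(s["ee_rot"],scalar_first=True).as_matrix()
    d=M.T@(np.array([x,y,z])-s["ee_pos"])/.5
    cur=np.degrees(np.arctan2(M[1,0],M[0,0]));t=-((yaw-cur+180)%360-180)/90
    print("t",s["t"],"yaw",cur.round(2),"pos",s["ee_pos"].round(4),"tilt",M[2,2].round(5),"F",s["force"].round(1),"w",round(s["gripper_width"],4),"->",d.round(4),round(t,4))
E
python3 -c "
from h import *
plan(.5,.15,.25,-78);plan(.459,-.312,.15,-147)"
```

```text
t 0.1 yaw -24.58 pos [0.2596 0.5679 0.2216] tilt -1.0 F [-0.6 -0.3 -0.1] w 0.0869 -> [ 0.7849  0.5603 -0.0557] 0.5936
t 0.1 yaw -24.58 pos [0.2596 0.5679 0.2216] tilt -1.0 F [-0.6 -0.3 -0.1] w 0.0869 -> [1.0946 1.4343 0.1461] 1.3602
```

>>> move_arm --rows '[0.785,0.56,-0.056,0.59,1,0.785,0.56,-0.056,0.59,1,0.785,0.56,-0.056,0.59,1,0.785,0.56,-0.056,0.59,1,0.785,0.56,-0.056,0.59,1]'

```text
t: 0.72
ee_pos: [0.4159, 0.296, 0.2406]
ee_rot: [0.0, 0.777, -0.629, -0.0]
force: [-0.2, 1.0, -1.0]
gripper_width: 0.0875
gripper_force: 0.0
```

```bash
python3 -c "
from h import *
plan(.5,.0,.25,-110);plan(.459,-.312,.15,-147)"
```

```text
t 0.725 yaw -77.98 pos [0.4159 0.296  0.2406] tilt -1.0 F [-0.2  1.  -1. ] w 0.0875 -> [ 0.6141 -0.0412 -0.0187] 0.3557
t 0.725 yaw -77.98 pos [0.4159 0.296  0.2406] tilt -1.0 F [-0.2  1.  -1. ] w 0.0875 -> [1.2073 0.1689 0.1814] 0.7668
```

>>> move_arm --rows '[0.61,-0.04,-0.02,0.36,1,0.61,-0.04,-0.02,0.36,1,0.61,-0.04,-0.02,0.36,1,0.61,-0.04,-0.02,0.36,1,0.61,-0.04,-0.02,0.36,1]'

```text
t: 1.35
ee_pos: [0.5001, 0.0022, 0.2506]
ee_rot: [-0.0, -0.573, 0.82, 0.0]
force: [0.9, 0.0, 0.7]
gripper_width: 0.0871
gripper_force: 0.0
```

```bash
python3 -c "
from h import *
plan(.459,-.312,.10,-147)"
```

```text
t 1.35 yaw -110.09 pos [0.5001 0.0022 0.2506] tilt -1.0 F [0.9 0.  0.7] w 0.0871 -> [ 0.6184 -0.1387  0.3011] 0.4101
```

>>> move_arm --rows '[0.618,-0.139,0.3,0.41,1,0.618,-0.139,0.3,0.41,1,0.618,-0.139,0.3,0.41,1,0.618,-0.139,0.3,0.41,1,0.618,-0.139,0.3,0.41,1]'

```text
t: 1.98
ee_pos: [0.4632, -0.2774, 0.1159]
ee_rot: [-0.0, -0.284, 0.959, 0.0]
force: [1.0, -0.0, 0.2]
gripper_width: 0.0873
gripper_force: 0.0
```

```bash
python3 -c "
from h import *
plan(.459,-.312,.10,-147);plan(.459,-.312,.006,-147)"
```

```text
t 1.975 yaw -146.98 pos [ 0.4632 -0.2774  0.1159] tilt -1.0 F [ 1.  -0.   0.2] w 0.0873 -> [ 0.0448 -0.0534  0.0318] 0.0002
t 1.975 yaw -146.98 pos [ 0.4632 -0.2774  0.1159] tilt -1.0 F [ 1.  -0.   0.2] w 0.0873 -> [ 0.0448 -0.0534  0.2198] 0.0002
```

First across, then down, then close.

>>> move_arm --rows '[0.045,-0.053,0.03,0,1,0.045,-0.053,0.08,0,1,0.045,-0.053,0.14,0,1,0.045,-0.053,0.19,0,1,0.045,-0.053,0.22,0,1]'

```text
t: 2.6
ee_pos: [0.4585, -0.31, 0.0053]
ee_rot: [-0.001, -0.284, 0.959, 0.001]
force: [0.2, -0.5, 0.7]
gripper_width: 0.0871
gripper_force: 0.0
```

```bash
python3 -c "
from h import *
plan(.459,-.312,.006,-147)"
```

```text
t 2.6 yaw -146.99 pos [ 0.4585 -0.31    0.0053] tilt -1.0 F [ 0.2 -0.5  0.7] w 0.0871 -> [ 0.0014 -0.0039 -0.0013] 0.0002
```

>>> move_arm --rows '[0.0,0,0,0,0,0,0,0,0,0,0,0,0,0,0,0,0,0,0,0,0,0,0,0,0]' --grip_force 20

```text
t: 3.22
ee_pos: [0.4596, -0.3103, 0.0073]
ee_rot: [0.0, -0.284, 0.959, -0.0]
force: [0.0, -0.1, -0.4]
gripper_width: 0.0448
gripper_force: 0.0
```

>>> move_arm --rows '[0.0,0,0,0,0,0,0,0,0,0,0,0,0,0,0,0,0,-0.05,0,0,0,0,-0.1,0,0]'

```text
t: 3.85
ee_pos: [0.4585, -0.3098, 0.0566]
ee_rot: [-0.001, -0.284, 0.959, 0.001]
force: [0.2, 0.3, -1.5]
gripper_width: 0.0218
gripper_force: 20.0
```

```bash
python3 -c "
from h import *
plan(.49,-.05,.15,-110);plan(.499,.06,.12,-90)
a=cams.read_camera('top')
save('top1',cv2.resize(a['color'][180:280,380:480],(600,600),interpolation=2))"
```

```text
t 3.85 yaw -146.99 pos [ 0.4585 -0.3098  0.0566] tilt -1.0 F [ 0.2  0.3 -1.5] w 0.0218 -> [-0.3356  0.4019 -0.1864] -0.411
t 3.85 yaw -146.99 pos [ 0.4585 -0.3098  0.0566] tilt -1.0 F [ 0.2  0.3 -1.5] w 0.0218 -> [-0.4707  0.5765 -0.1262] -0.6332
```

View pics/crop1.png

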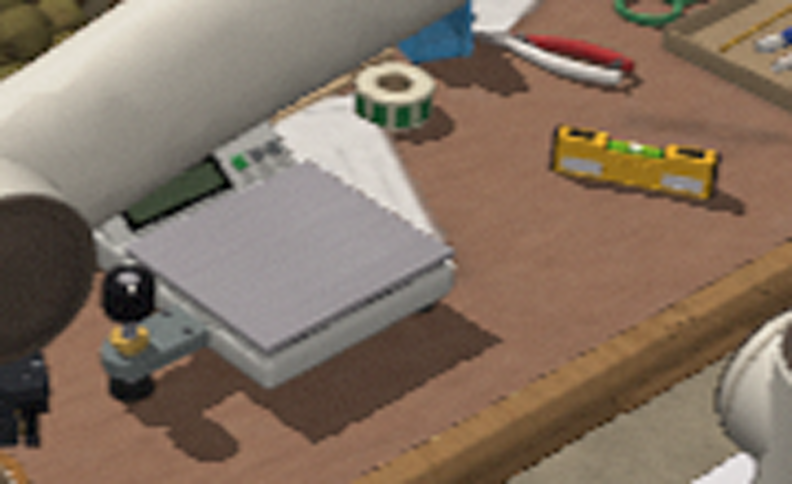

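The scene crop shows the level upright, the pan clear and the knob on its stem with the brass ring. The level is now gripped at 21.8 mm opening. Next I carry it over.

>>> move_arm --rows '[0,0,-0.125,0,0,-0.12,0.14,-0.186,-0.1,0,-0.336,0.402,-0.186,-0.41,0,-0.336,0.402,-0.186,-0.41,0,-0.336,0.402,-0.186,-0.41,0]'

```text
t: 4.53
ee_pos: [0.4883, -0.0635, 0.1485]
ee_rot: [-0.0, -0.575, 0.818, 0.0]
force: [1.1, -0.1, -1.7]
gripper_width: 0.0216
gripper_force: 20.0
```

```bash
python3 -c "
from h import *
plan(.499,.06,.10,-90)"
```

```text
t 4.525 yaw -109.86 pos [ 0.4883 -0.0635  0.1485] tilt -1.0 F [ 1.1 -0.1 -1.7] w 0.0216 -> [-0.2396  0.0637  0.097 ] -0.2207
```

>>> move_arm --rows '[-0.1,0.03,0,-0.1,0,-0.215,0.06,0.04,-0.22,0,-0.215,0.06,0.07,-0.22,0,-0.215,0.06,0.095,-0.22,0,-0.215,0.06,0.095,-0.22,0]'

```text
t: 5.15
ee_pos: [0.4965, 0.045, 0.1002]
ee_rot: [-0.002, -0.705, 0.709, 0.001]
force: [-0.1, -0.2, -1.4]
gripper_width: 0.0218
gripper_force: 20.0
```

```bash
python3 -c "
from h import *
plan(.499,.06,.0690,-90)"
```

```text
t 5.15 yaw -90.33 pos [0.4965 0.045  0.1002] tilt -0.99999 F [-0.1 -0.2 -1.4] w 0.0218 -> [-0.0301 -0.0051  0.0623] -0.0037
```

>>> move_arm --rows '[-0.03,-0.005,0.02,0,0,-0.03,-0.005,0.035,0,0,-0.03,-0.005,0.046,0,0,-0.03,-0.005,0.053,0,0,-0.03,-0.005,0.056,0,0]'

```text
t: 5.78
ee_pos: [0.5001, 0.0606, 0.0734]
ee_rot: [-0.0, -0.705, 0.709, 0.0]
force: [-0.4, 0.2, -2.2]
gripper_width: 0.0218
gripper_force: 20.0
```

```bash
python3 -c "
from h import *
plan(.499,.06,.0690,-90)"
```

```text
t 5.775 yaw -90.29 pos [0.5001 0.0606 0.0734] tilt -1.0 F [-0.4  0.2 -2.2] w 0.0218 -> [0.0013 0.0022 0.0089] -0.0032
```

>>> move_arm --rows '[0,0,0.003,0,0,0,0,0.005,0,0,0,0,0.007,0,0,0,0,0.009,0,0,0,0,0.009,0,0]'

```text
t: 6.4
ee_pos: [0.5001, 0.0608, 0.069]
ee_rot: [-0.0, -0.705, 0.709, 0.0]
force: [-0.6, 0.1, -2.5]
gripper_width: 0.0216
gripper_force: 20.0
```

>>> move_arm --rows '[0,0,0.001,0,0,0,0,0.002,0,0,0,0,0.003,0,0,0,0,0.003,0,0,0,0,0.003,0,0]'

```text
t: 7.02
ee_pos: [0.5003, 0.0609, 0.0686]
ee_rot: [0.0, -0.706, 0.709, -0.0]
force: [-2.3, 0.1, 6.2]
gripper_width: 0.0218
gripper_force: 20.0
```

>>> move_arm --rows '[0,0,-0.001,0,0,0,0,-0.001,0,0.7,0,0,-0.001,0,0.7,0,0,-0.001,0,0.7,0,0,-0.001,0,0.7]'

```text
t: 7.65
ee_pos: [0.5002, 0.0608, 0.068]
ee_rot: [-0.0, -0.705, 0.709, 0.0]
force: [-0.3, 0.1, -0.8]
gripper_width: 0.0538
gripper_force: 0.0
```

>>> move_arm --rows '[0,0,-0.03,0,0.7,0,0,-0.08,0,0.7,0,0,-0.16,0,0.7,0,0,-0.24,0,0.7,0,0,-0.24,0,0.7]'

```text
t: 8.28
ee_pos: [0.5022, 0.0615, 0.1915]
ee_rot: [0.004, -0.706, 0.709, -0.002]
force: [-1.1, 0.3, -0.7]
gripper_width: 0.0609
gripper_force: 0.0
```

```bash
python3 -c "
from h import *
plan(.499,.2237,.19,-50)"
```

```text
t 8.275 yaw -90.24 pos [0.5022 0.0615 0.1915] tilt -0.99997 F [-1.1  0.3 -0.7] w 0.0609 -> [-0.3243  0.0079  0.0039] -0.4471
```

>>> move_arm --rows '[-0.324,0.008,0.004,-0.45,1,-0.324,0.008,0.004,-0.45,1,-0.324,0.008,0.004,-0.45,1,-0.324,0.008,0.004,-0.45,1,-0.324,0.008,0.004,-0.45,1]'

```text
t: 8.9
ee_pos: [0.4962, 0.223, 0.1848]
ee_rot: [0.001, 0.907, -0.421, -0.001]
force: [-0.6, 0.2, 0.4]
gripper_width: 0.0867
gripper_force: 0.0
```

```bash
python3 -c "
from h import *
plan(.499,.2237,.078,-50)
a=cams.read_camera('top')['color'];b=cams.read_camera('scene')['color']
A=cv2.resize(a[165:265,230:360],(390,300),interpolation=2);B=cv2.resize(b[170:270,250:380],(390,300),interpolation=2)
save('p2',np.hstack([A,B]))"
```

```text
t 8.9 yaw -49.83 pos [0.4962 0.223  0.1848] tilt -1.0 F [-0.6  0.2  0.4] w 0.0867 -> [ 0.0025 -0.0057  0.2135] 0.0019
```

View pics/p2.png

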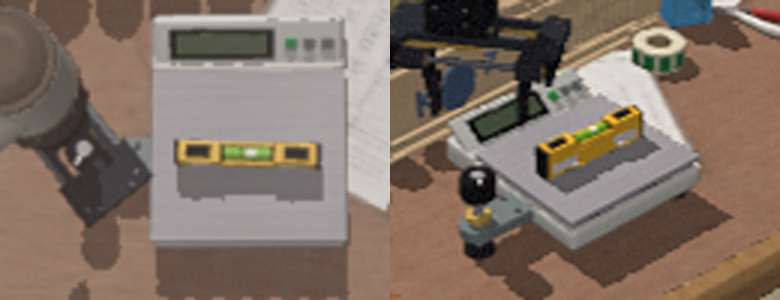

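Left half (top view): the level lies on the pan, cols 176–320, with the bubble right of the vial centre (about 253 against 248), on the side away from the knob. The knob sits between the open fingers. I'll go down onto it and measure the bubble profile.

>>> move_arm --rows '[0.0025,-0.0057,0.06,0,1,0.0025,-0.0057,0.12,0,1,0.0025,-0.0057,0.18,0,1,0.0025,-0.0057,0.212,0,1,0.0025,-0.0057,0.212,0,1]'

```text
t: 9.62
ee_pos: [0.4995, 0.2229, 0.0792]
ee_rot: [0.001, 0.907, -0.421, -0.0]
force: [-0.2, -0.6, 0.9]
gripper_width: 0.0874
gripper_force: 0.0
```

```bash
cat > bub.py <<'E'
from h import *
def prof(img,c,ctr,d,L=.17,n=341):
    "HSV-free profile along the vial: sample world line at vial height"
    T=np.linalg.inv(c["T"]);K=c["mtx"];s=np.linspace(-L/2,L/2,n)
    out=0
    for o in np.linspace(-.003,.003,7):
        P=np.array(ctr)[None]+s[:,None]*np.array([*d,0])+o*np.array([-d[1],d[0],0])
        q=(P@T[:3,:3].T+T[:3,3])@K.T;q=(q[:,:2]/q[:,2:]).astype(np.float32)
        out=out+cv2.remap(img.astype(np.float32),q[:,0][None],q[:,1][None],cv2.INTER_LINEAR)[0]/7
    return s,out
E
python3 - <<'E'
from bub import *
plan(.499,.2237,.078,-50)
cs=[cams.read_camera("top") for _ in range(4)]
print("noise",np.std([k["color"][200:240,285:340].astype(float) for k in cs],0).mean())
img=np.mean([k["color"] for k in cs],0);w=cloud(cs[0])
lv=(w[...,2]>.092)&(w[...,2]<.112)&(w[...,1]<.15)&(w[...,1]>-.04)&(w[...,0]<.55)&(w[...,0]>.44)
p=w[lv];rc=cv2.minAreaRect(p[:,:2].astype(np.float32));print(len(p),rc,p.mean(0))
ctr=(rc[0][0],rc[0][1],.098)
s,o=prof(img,cs[0],ctr,(0,1))
for a,b in zip(s[::6],o[::6]): print(f"{a*1e3:.0f}:",b.round(0))
E
```

```text
t 9.625 yaw -49.84 pos [0.4995 0.2229 0.0792] tilt -1.0 F [-0.2 -0.6  0.9] w 0.0874 -> [-0.0019 -0.0001  0.0024] 0.0017
noise 0.5174534984688018
304 ((0.49999740719795227, 0.05960285663604736), (0.14756417274475098, 0.022758590057492256), 89.15978240966797) [0.49950263 0.05858495 0.09863062]
-85: [167. 161. 161.]
-82: [167. 161. 162.]
-79: [163. 157. 158.]
-76: [134. 128. 130.]
-73: [96. 86. 79.]
-70: [155. 126.  73.]
-67: [211. 175.  95.]
-64: [185. 152.  84.]
-61: [109.  89.  62.]
-58: [66. 60. 57.]
-55: [64. 59. 57.]
-52: [64. 59. 57.]
-49: [65. 60. 57.]
-46: [65. 60. 57.]
-43: [63. 58. 57.]
-40: [86. 72. 58.]
-37: [176. 144.  80.]
-34: [213. 177.  97.]
-31: [217. 181.  99.]
-28: [173. 141.  78.]
-25: [121. 123.  70.]
-22: [132. 163.  85.]
-19: [139. 176.  89.]
-16: [139. 175.  88.]
-13: [141. 176.  93.]
-10: [170. 185. 137.]
-7: [196. 199. 177.]
-4: [204. 204. 187.]
-1: [194. 200. 172.]
2: [160. 182. 125.]
5: [126. 156.  84.]
8: [127. 161.  80.]
11: [134. 170.  84.]
14: [135. 172.  85.]
17: [136. 173.  85.]
20: [133. 171.  84.]
23: [108. 133.  70.]
26: [124. 114.  64.]
29: [184. 151.  82.]
32: [216. 180.  97.]
35: [202. 168.  90.]
38: [146. 119.  70.]
41: [83. 70. 55.]
44: [60. 54. 52.]
47: [61. 55. 52.]
50: [62. 56. 52.]
53: [61. 55. 52.]
56: [59. 53. 51.]
59: [69. 59. 52.]
62: [125. 102.  64.]
65: [199. 163.  86.]
68: [198. 163.  86.]
71: [142. 116.  70.]
74: [114. 103.  96.]
77: [159. 153. 155.]
80: [166. 160. 161.]
83: [165. 159. 160.]
```

```bash
cat >> bub.py <<'E'
def bub(img,c,ctr,d):
    s,o=prof(img,c,ctr,d,.2,2001);R_=o[:,0];t=np.concatenate([np.arange(.028,.070,.0002)])
    cc=np.arange(-.006,.006,.0001)
    e=[np.mean((np.interp(k+t,s,R_)-np.interp(k-t,s,R_))**2) for k in cc];k=cc[np.argmin(e)]
    m=abs(s-k)<.020;W=np.clip(o[m,2]-105,0,None);return k,(W*s[m]).sum()/W.sum()-k
def look(n=4):
    cs=[cams.read_camera("top") for _ in range(n)];img=np.mean([k["color"] for k in cs],0);w=cloud(cs[0])
    lv=(w[...,2]>.092)&(w[...,2]<.112)&(w[...,1]<.15)&(w[...,1]>-.04)&(w[...,0]<.55)&(w[...,0]>.44)
    rc=cv2.minAreaRect(w[lv][:,:2].astype(np.float32));a=rc[2] if rc[1][0]>rc[1][1] else rc[2]-90
    a=np.radians(a if a>0 else a+180)
    print("level",rc,"centre,bubble",bub(img,cs[0],(*rc[0],.098),(np.cos(a),np.sin(a))))
E
python3 - <<'E'
from bub import *
look()
c=dict(np.load("top0.npz"))
for a in (32,33):
  print("ref",bub(c["color"],c,(.4595,-.3129,.036),(np.cos(np.radians(a)),np.sin(np.radians(a)))))
E
```

```text
level ((0.4998319149017334, 0.05952298641204834), (0.022700702771544456, 0.14678141474723816), 0.4341713786125183) centre,bubble (np.float64(0.00020000000000001614), np.float64(-0.004441778712864702))
ref (np.float64(1.5612511283791264e-17), np.float64(0.0007264005934801731))
ref (np.float64(1.5612511283791264e-17), np.float64(0.000705412867478066))
```

>>> move_arm --rows '[0,0,0.002,0,0,0,0,0.002,0,0,0,0,0.002,0,0,0,0,0.002,0,0,0,0,0.002,0,0]' --grip_force 25

```text
t: 10.65
ee_pos: [0.4999, 0.2238, 0.0791]
ee_rot: [0.0, 0.907, -0.421, 0.0]
force: [0.4, 0.1, 0.2]
gripper_width: 0.0452
gripper_force: 0.0
```

>>> move_arm --rows '[0,0,0,0,0,0,0,0,0,0,0,0,0,0.05,0,0,0,0,0.1,0,0,0,0,0.15,0]'

```text
t: 11.28
ee_pos: [0.5, 0.2239, 0.0791]
ee_rot: [-0.0, 0.851, -0.525, 0.0]
force: [0.2, 1.0, -0.5]
gripper_width: 0.0396
gripper_force: 25.0
```

>>> move_arm --rows '[0,0,0,0.1,0,0,0,0,0.2,0,0,0,0,0.3,0,0,0,0,0.4,0,0,0,0,0.5,0]'

```text
t: 11.9
ee_pos: [0.4991, 0.2238, 0.079]
ee_rot: [-0.001, -0.584, 0.812, 0.0]
force: [-1.9, 2.0, 0.5]
gripper_width: 0.0393
gripper_force: 25.0
```

>>> move_arm --rows '[0,0,0,0.05,0,0,0,0,0.05,0,0,0,0,0.05,0,0,0,0,0.05,0,0,0,0,0.05,0]'

```text
t: 12.52
ee_pos: [0.499, 0.2238, 0.079]
ee_rot: [-0.001, -0.554, 0.833, 0.0]
force: [-5.5, 2.3, 1.8]
gripper_width: 0.0394
gripper_force: 25.0
```

>>> move_arm --rows '[0,0,0,0,0,0,0,0,0,0,0,0,0,0,0,0,0,0,0,0,0,0,0,0,0]'

```text
t: 13.15
ee_pos: [0.499, 0.2238, 0.0791]
ee_rot: [-0.001, -0.554, 0.833, 0.0]
force: [-3.9, 2.3, 2.8]
gripper_width: 0.0394
gripper_force: 25.0
```

>>> move_arm --rows '[0,0,0,0,0,0,0,0,0,0,0,0,0,0,0,0,0,0,0,0,0,0,0,0,0]'

```text
t: 13.78
ee_pos: [0.499, 0.2238, 0.0791]
ee_rot: [-0.001, -0.554, 0.833, 0.0]
force: [-5.0, 2.2, 3.1]
gripper_width: 0.0395
gripper_force: 25.0
```

Run:
```python
from bub import *
plan(.499,.2237,.078,-120)
look();look(8);look(8)
print(r.read_state()["wrist_torque"],r.read_state()["t"])
```

```text
t 13.775 yaw -112.72 pos [0.499  0.2238 0.0791] tilt -1.0 F [-5.   2.2  3.1] w 0.0395 -> [ 0.0002 -0.      0.0021] 0.0809
level ((0.49972307682037354, 0.05941157042980194), (0.1469334214925766, 0.02258051373064518), 89.77196502685547) centre,bubble (np.float64(-9.999999999998465e-05), np.float64(0.00017267515621582243))
level ((0.5001974701881409, 0.05929965153336525), (0.14687693119049072, 0.022512661293148994), 89.36479949951172) centre,bubble (np.float64(0.00010000000000001587), np.float64(0.000125169623930671))
level ((0.500110387802124, 0.05930346995592117), (0.14686299860477448, 0.022932853549718857), 89.41686248779297) centre,bubble (np.float64(0.00010000000000001587), np.float64(0.0001268486062636904))
[ 0.87531292  1.36160384 -0.01421473] 14.775
```

>>> move_arm --rows '[0,0,0,0,0.6,0,0,0,0,1,0,0,0,0,1,0,0,0,0,1,0,0,0,0,1]'

```text
t: 15.4
ee_pos: [0.5, 0.2237, 0.079]
ee_rot: [-0.0, -0.554, 0.833, -0.0]
force: [-0.4, -0.2, 0.8]
gripper_width: 0.0811
gripper_force: 0.0
```

>>> move_arm --rows '[0,0,-0.08,0,1,0,0,-0.16,0,1,0,0,-0.24,0,1,0,0,-0.24,0,1,0,0,-0.24,0,1]'

```text
t: 16.02
ee_pos: [0.4993, 0.2235, 0.1985]
ee_rot: [-0.001, -0.554, 0.833, 0.0]
force: [0.3, 0.0, -0.6]
gripper_width: 0.0868
gripper_force: 0.0
```

Run:
```python
from bub import *
look(12);look(8)
plan(.5,.0595,.19,-160)
c=cams.read_camera("top")["color"];save("p3",cv2.resize(c[190:240,260:360],(800,400),interpolation=2))
```

```text
level ((0.5000457167625427, 0.05961642041802406), (0.14723141491413116, 0.02244885079562664), 89.66728973388672) centre,bubble (np.float64(-0.0002999999999999852), np.float64(0.00019783681858336554))
level ((0.4999355673789978, 0.05958876758813858), (0.14735007286071777, 0.0231630802154541), 89.61934661865234) centre,bubble (np.float64(-0.0001999999999999849), np.float64(0.000126995369039248))
t 17.025 yaw -112.77 pos [0.4999 0.2237 0.1991] tilt -1.0 F [-0.4  0.3 -0. ] w 0.087 -> [ 0.3028 -0.1272  0.0182] 0.5248
```

View pics/p3.png

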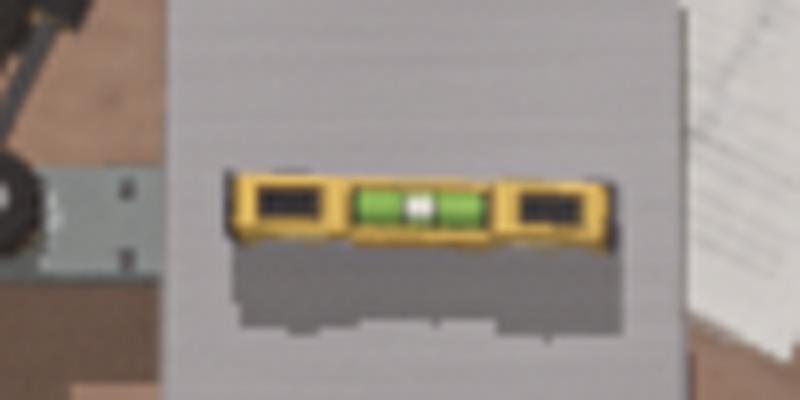

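The bubble is at col 419, against a window centre of about 421 and a pad midpoint of 420, so it is centred. Next I press with the open fingertips on both thumb pads, fingers set along the level.

>>> move_arm --rows '[0.3,-0.127,0.018,0.52,1,0.3,-0.127,0.018,0.52,1,0.3,-0.127,0.018,0.52,1,0.3,-0.127,0.018,0.52,1,0.3,-0.127,0.018,0.52,1]'

```text
t: 17.7
ee_pos: [0.5004, 0.0601, 0.1902]
ee_rot: [0.0, -0.175, 0.985, 0.0]
force: [-0.5, 0.6, 0.0]
gripper_width: 0.0875
gripper_force: 0.0
```

Run:
```python
from bub import *
plan(.5,.0595,.12,180.3)
```

```text
t 17.7 yaw -159.82 pos [0.5004 0.0601 0.1902] tilt -1.0 F [-0.5  0.6  0. ] w 0.0875 -> [ 0.0013 -0.0008  0.1404] 0.2209
```

>>> move_arm --rows '[0,0,0,0.11,1,0,0,0.05,0.22,1,0,0,0.1,0.22,1,0.001,-0.001,0.14,0.22,1,0.001,-0.001,0.14,0.22,1]'

```text
t: 18.32
ee_pos: [0.4991, 0.0598, 0.1189]
ee_rot: [-0.002, -0.005, 1.0, -0.001]
force: [0.3, 0.3, 0.3]
gripper_width: 0.0871
gripper_force: 0.0
```

Run:
```python
from bub import *
plan(.5,.0595,.1,180.3)
```

```text
t 18.325 yaw -179.38 pos [0.4991 0.0598 0.1189] tilt -0.99999 F [0.3 0.3 0.3] w 0.0871 -> [-0.0019 -0.0005  0.0377] 0.0036
```

>>> move_arm --rows '[0,0,0.01,0,1,0,0,0.02,0,1,0,0,0.026,0,1,0,0,0.03,0,1,0,0,0.03,0,1]'

```text
t: 18.95
ee_pos: [0.5001, 0.0602, 0.1051]
ee_rot: [-0.0, -0.006, 1.0, -0.0]
force: [-0.3, 0.3, -0.1]
gripper_width: 0.0872
gripper_force: 0.0
```

>>> move_arm --rows '[0,0,0.001,0,1,0,0,0.002,0,1,0,0,0.003,0,1,0,0,0.004,0,1,0,0,0.004,0,1]'

```text
t: 19.58
ee_pos: [0.5001, 0.0602, 0.103]
ee_rot: [-0.0, -0.006, 1.0, -0.0]
force: [-0.4, 0.0, 0.4]
gripper_width: 0.0867
gripper_force: 0.0
```

>>> move_arm --rows '[0,0,0.001,0,1,0,0,0.002,0,1,0,0,0.003,0,1,0,0,0.004,0,1,0,0,0.004,0,1]'

```text
t: 20.2
ee_pos: [0.5001, 0.0602, 0.101]
ee_rot: [-0.0, -0.005, 1.0, -0.0]
force: [0.2, -0.8, 0.6]
gripper_width: 0.0871
gripper_force: 0.0
```

>>> move_arm --rows '[0,0,0.0005,0,1,0,0,0.001,0,1,0,0,0.001,0,1,0,0,0.001,0,1,0,0,0.001,0,1]'

```text
t: 20.82
ee_pos: [0.5001, 0.0602, 0.1006]
ee_rot: [0.0, -0.006, 1.0, 0.0]
force: [-0.4, 0.5, -0.2]
gripper_width: 0.0872
gripper_force: 0.0
```

>>> move_arm --rows '[0,0,0.0005,0,1,0,0,0.001,0,1,0,0,0.0015,0,1,0,0,0.0015,0,1,0,0,0.0015,0,1]'

```text
t: 21.45
ee_pos: [0.5002, 0.0602, 0.1004]
ee_rot: [0.0, -0.006, 1.0, -0.0]
force: [-2.2, 0.2, 5.1]
gripper_width: 0.0871
gripper_force: 2.6
```

>>> move_arm --rows '[0,0,0.0005,0,1,0,0,0.001,0,1,0,0,0.001,0,1,0,0,0.001,0,1,0,0,0.001,0,1]'

```text
t: 22.08
ee_pos: [0.5003, 0.0602, 0.1004]
ee_rot: [0.0, -0.006, 1.0, -0.0]
force: [-2.5, 0.3, 8.7]
gripper_width: 0.087
gripper_force: 4.0
```

>>> move_arm --rows '[0,0,0.0005,0,1,0,0,0.001,0,1,0,0,0.0015,0,1,0,0,0.0015,0,1,0,0,0.0015,0,1]'

```text
t: 22.7
ee_pos: [0.5004, 0.0602, 0.1004]
ee_rot: [0.001, -0.006, 1.0, -0.0]
force: [-4.2, -0.0, 12.4]
gripper_width: 0.0868
gripper_force: 6.2
```

>>> move_arm --rows '[0,0,0,0,1,0,0,0,0,1,0,0,0,0,1,0,0,0,0,1,0,0,0,0,1]'

```text
t: 23.32
ee_pos: [0.5004, 0.0602, 0.1004]
ee_rot: [0.001, -0.006, 1.0, -0.0]
force: [-4.3, 0.3, 11.1]
gripper_width: 0.0872
gripper_force: 6.2
```

>>> move_arm --rows '[0,0,0,0,1,0,0,0,0,1,0,0,0,0,1,0,0,0,0,1,0,0,0,0,1]'

```text
t: 23.95
ee_pos: [0.5004, 0.0602, 0.1004]
ee_rot: [0.001, -0.006, 1.0, -0.0]
force: [-4.3, 0.5, 12.4]
gripper_width: 0.0868
gripper_force: 6.2
```

Run:
```python
from h import *
for _ in range(16):
    c=cams.read_camera("scene")
t=cams.read_camera("top")["color"]
A=cv2.resize(t[180:240,260:360],(400,240),interpolation=2);B=cv2.resize(c["color"][185:245,280:380],(400,240),interpolation=2)
save("p4",np.vstack([A,B]));s=r.read_state();print(s["t"],s["force"],s["gripper_force"])
```

```text
24.8 [-3.60402384 -0.20284323 12.19721221] 6.163512070197612
```

View pics/p4.png

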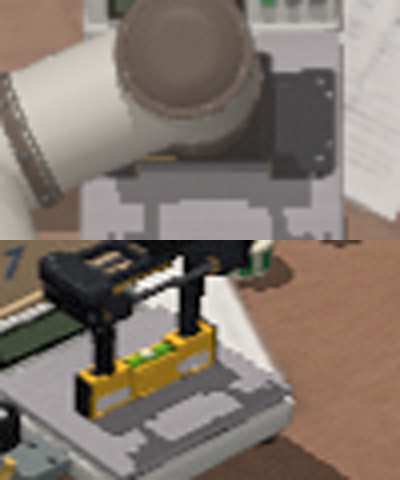

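The lower half (scene view) shows both fingertips on the thumb pads, with the level upright and the bubble mid-vial at about (149,353). The push is steady at 12 N, so I'm handing in.

```bash
python3 -c "
from h import *
print(r.sign_off())"
```

```text
the job is handed in; nothing more can be done
None
```

The job is handed in: the level lies on the pan pointing at the knob, the bubble measured within about 0.2 mm of centre before pressing and still looked mid-vial under the push, and the gripper is holding both thumb pads down with a steady push of about 12 N.

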